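# Hang a loaded trolley on the drip rail

### The arm

A 6-joint arm with a two-finger parallel gripper is mounted at the origin on the work surface. World frame = base frame: x ahead of the robot, y to its left, z up, the work surface at z = 0. Lengths are in m, angles in rad, forces in N, time in s.
With the tool pointing down it reaches from about 0.35 to 0.925 m from the base axis. Payload 6.4 kg.
Tool frame: the origin (TCP) lies on the mounting face of the last link; the fingertips stand 173 mm ahead of it and the grasp point (between the pads) lies 155 mm ahead of it; z points along the fingers, y is the direction in which the jaws open and shut (so a half turn about z gives the same grasp; the last joint's range is limited). The gripper opens to 85 mm and grips with 20 to 120 N. Pads are 22 mm wide; open, the fingers measure 114 mm over their backs; the gripper's body (76 mm by 85 mm) begins 54 mm behind the grasp point. The pads swing forward as they close: fully open they stand 13 mm farther back than shut.
Start: joints at [-1.352, 0.245, 1.558, -0, 1.339, -0.174], TCP at [0.249, -0.601, 0.405] pointing down, gripper open.
Joint ranges: [-3.13, 3.13], [-1.02, 2.26], [0.13, 2.54], [-0.95, 4.09], [0.21, 2.88], [-2.74, 2.74]. Speed limits (rad/s): [2.57, 2.57, 3.14, 3.14, 3.14, 3.14].

### API

Orientations are given as a unit quaternion [w, x, y, z].
In Python, from bench import r gives the robot as it stands.
- The arm moves only by the tool send_rows, never from a script. Its argument "rows" is a list of rows, each an object with "slide": the shift along the tool's x, y, z scaled (see below), a list of three; "twist": the turn about the tool's z scaled (see below). In form: [{"slide": [dx, dy, dz], "twist": twist}, ...]. A call has 1 to 10 rows; each row is the pose to reach, as a shift and turn from the pose measured when the call began, along the tool's axes at that moment; what a row does not reach only later rows make up. The controller multiplies each number of a shift by 250 mm and each number of a turn by 2 rad. A row lasts 1/8 s, in which the tool goes at most 62.5 mm and 10.7 degrees, less where a joint would pass 70% of its speed; a pose out of reach is approached as far as the arm can. A call with a number of a shift or a turn outside -1 to 1 is refused whole. A call with a gripper value outside its range is refused whole. "jaw" is the closure, from -1 (fully open) to 1 (shut), set as the call begins (left out, the last holds). The fingers move at their own pace and stop on an object; "force" is the grip in N (left out, the last holds). Time passes only in rows, so rows that repeat a pose let the fingers close. It gives the time, the measured TCP pose, the force and the opening at its end, in the units of the state.
- r.state(): the state, without advancing time (a new reading comes with each control period).
- r.capture(name): name is "scene" or "top" or "wrist"; returns the picture (480x640x3 uint8, blue, green, red); there is no depth.
- r.camera_model(name): a dict with "intrinsics" (3x3 intrinsics, pixels), "k1" (the pictures are not rectified: a ray, as slopes to the right and down, at radius r is drawn at 1 + k1 r^2 times it, then the intrinsics apply), "extrinsics" (4x4, takes a point from world to camera coordinates). Camera axes: x right, y down, z forward; pixel columns grow to the right and rows downward; lengths in m; the calibration is good to about 2 mm. A picture is of the moment at which its call begins: read the wrist's pose just before it. camera_model takes no time and is no camera call; for the wrist camera it gives the pose at the moment of the call.
- r.close_job(): hands the job in, once; it reports no verdict.
The state is a dict: "t": time; "joints": joint angles; "joint_vel": joint speeds; "joint_torque": joint torques, N m; "tcp_pos": TCP position; "tcp_rot": TCP orientation; "contact_force": force on the tool from outside, world axes, zero at the start; "moment": the same for the moment, N m; "gripper_width": opening from 0.0 (shut) to 1.0 (fully open).
Only numpy, scipy, OpenCV 4.12 (cv2) and the standard library are available. Lean on these libraries where they do the work, as an engineer would, in place of code of your own. Each camera call takes 0.05 s, during which the arm holds its last target.

### The job

Take the two-wheeled roller hanger (the one with wheels, carrying the injector) by its black grip off the parking rack and set its wheels onto the upper half of the sloped rail under the lamp. Let the rail take its weight before you let go, without forcing it down, then let it roll down by itself and see that it comes to rest against the stop. Leave the other hanger and the loose things on the bench where they are.

Things in the scene. Friction and masses are not known exactly. Their poses are not given: they have to be found in the camera images.
- hanger: Roller hanger (trolley), 0.38 kg: two grooved wheels 44 mm apart (running diameter 22, flanges 34, groove 10 wide) run on a bar's upper edge. Side plate 72 long at x = -20 to -15 goes down to an arm 79 below; an injector hangs to 165 below; open on +x, where the bar enters. Origin on the bar's upper edge midway between the wheels, z up, y along the bar. Starts on the rack.
- grip (a point): Centre of the hanger's black grip, at (-51, 0, +22) mm from its origin: a straight lug 20 mm wide in y (pinch it there), 14 thick, 56 long, leaning 37 degrees from upright, its top towards -x (away from the wheels, towards the robot). The side plate stands 14 mm beyond the lug's foot.
- rack: Parking rack, fixed: level steel bar 6 mm thick, 25 high, 220 long in y, upper edge 190 above the bench. End brackets at y = +-112 rise 14 above the bar; posts behind at x = 45 to 65. Origin on the bench under the bar's middle. Two hangers hang 50 mm either side of the middle, sides drawn by lot, grips to -x. Nothing is above it.
- stand: Rail stand, fixed, open on -x; posts behind. Origin on the bench under the rail, y along the rail, DOWNHILL = +y. Rail: flat bar, x = -3 to 3 mm, 25 high, y = -175 to 170; upper edge 200 mm high at y = 120, climbing towards -y at a slope set anew each time, 6.3 to 10.9 degrees, not told: feel for it. Plates across its ends. Upper half: y = -170 to -20. Tray below, rim 16 high.
- lamp (a point): Middle of the lower front edge of the strip lamp above the rail. The lamp, fixed to the stand, spans x = -40 to 40 mm, y = -200 to 200 and heights 316 to 348 in the stand's frame. A gripper held upright on the grip would hit it: come in from the stand's -x side with the tool leaning back about 25 to 45 degrees.
- stop (a point): Point on the rail's upper edge where the hanger's origin lies when its lower wheel rests on the rubber stop (block 30 mm wide, 20 high, its face 40 mm further down the rail): (0, 120, 200) mm in the stand's frame.
- plain: Plain hanger, the other one on the rack, to be left alone: no wheels, a bent saddle 20 mm wide sits on the bar; its side plate, with a straight upright black sleeve, is on the -x side (to x = -26), and a dark flat bracket hangs on it. Origin and axes as for the roller hanger.
- cup: Grey plastic cup, diameter 64 mm, 55 tall, between robot and rail; origin under its centre. Leave it.
- dish: Shallow steel dish, diameter 90 mm, 30 tall; origin under its centre. Leave it.
- socket: Deep socket, diameter 28 mm, 65 tall, upright between robot and rail; origin under its centre. Leave it.
- bottle: White pump spray bottle, diameter 86 mm, 262 tall, at the left; origin under its centre. Leave it.
- torque_wrench: Torque wrench lying on the bench at the left front, 400 mm long, 32 tall at the head; origin on the bench under its middle, head towards +x of its own frame. Leave it.
There are look-alikes about, which are no part of the job. What is shaped like the hanger but purple is not meant.

How it is judged:
By the outcome, as a careful person would: the job done as asked, in the order asked, and still so for the second after the job is handed in, with the robot touching nothing.
It also fails if it takes over 45 s, if anything falls off the work surface, if the arm or the gripper's body presses on something with over 40 N, if the wrist force passes 120 N, or if a joint passes its speed limit or range.

## Working session

There is one attempt and no reset: what is moved stays moved. The work goes in short steps, Python scripts to look and compute and a tool call to move; the robot and the scene stay as the last step left them, time stands still between calls to the robot, and variables do not carry over. Pictures are saved under pics/ and viewed, and the job is handed in when it is done.

Besides the shell and the picture viewer there is one more tool, called after ">>>" as name([rows], argument=value, ...), one row to a line, values as JSON. send_rows: Moves the arm, as the interface text tells. Its arguments: {"type":"object","properties":{"rows":{"type":"array","items":{"type":"object","properties":{"slide":{"type":"array","items":{"type":"number"}},"twist":{"type":"number"}}}},"jaw":{"type":"number"},"force":{"type":"number"}},"required":["rows"]}

```bash
ls; mkdir -p pics; python3 - <<'E'
from bench import r
import cv2,numpy as np
np.set_printoptions(precision=4,suppress=True)
print(r.state())
for n in ["scene","top","wrist"]:
    m=r.camera_model(n); print(n,m["intrinsics"],m["k1"],m["extrinsics"])
    cv2.imwrite(f"pics/{n}0.png",r.capture(n))
E
```

```text
pics
{'t': 0.0, 'joints': array([-1.3521,  0.2459,  1.559 , -0.    ,  1.3387, -0.1741]), 'joint_vel': array([-0.0015, -0.0009,  0.0013, -0.0007, -0.0004,  0.0003]), 'joint_torque': array([ -0.0012, -42.9504, -32.6129,  -0.0002,   0.0053,  -0.    ]), 'tcp_pos': array([ 0.2487, -0.6003,  0.4035]), 'tcp_rot': array([-0.001 ,  0.9808,  0.1951, -0.    ]), 'contact_force': array([ 0.3643, -0.0948, -0.2849]), 'moment': array([-0.0128,  0.0091, -0.0116]), 'gripper_width': 1.00116590617347}
scene [[485.7948   0.     319.5259]
 [  0.     485.7948 233.2621]
 [  0.       0.       1.    ]] -0.08561596621811289 [[ 0.9511 -0.3085 -0.0141 -0.3803]
 [-0.2242 -0.6585 -0.7184  0.3244]
 [ 0.2123  0.6865 -0.6955  1.2788]
 [ 0.      0.      0.      1.    ]]
top [[463.678    0.     319.0368]
 [  0.     463.678  236.4335]
 [  0.       0.       1.    ]] -0.04315549825652369 [[ 0.0199 -0.9998 -0.0009  0.1357]
 [-0.9929 -0.0197 -0.1173  0.4646]
 [ 0.1173  0.0032 -0.9931  1.5228]
 [ 0.      0.      0.      1.    ]]
wrist [[337.7842   0.     319.3873]
 [  0.     337.7842 238.8329]
 [  0.       0.       1.    ]] -0.056240248345495326 [[ 0.3822 -0.9241 -0.0022 -0.6492]
 [-0.8903 -0.3689  0.2671 -0.0342]
 [-0.2476 -0.1001 -0.9637  0.3788]
 [ 0.      0.      0.      1.    ]]
```

View pics/scene0.png

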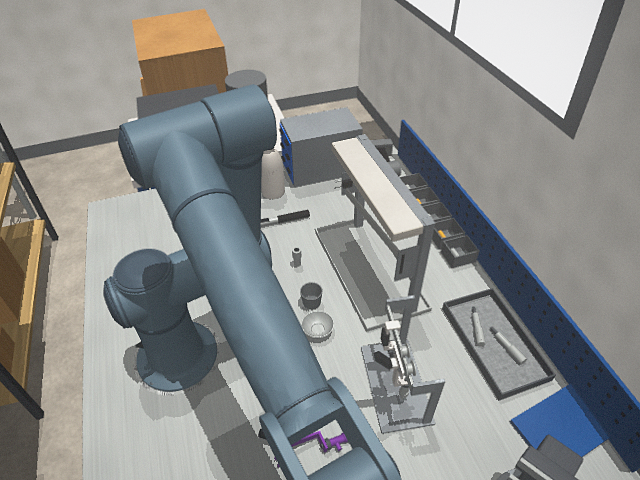

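View pics/top0.png

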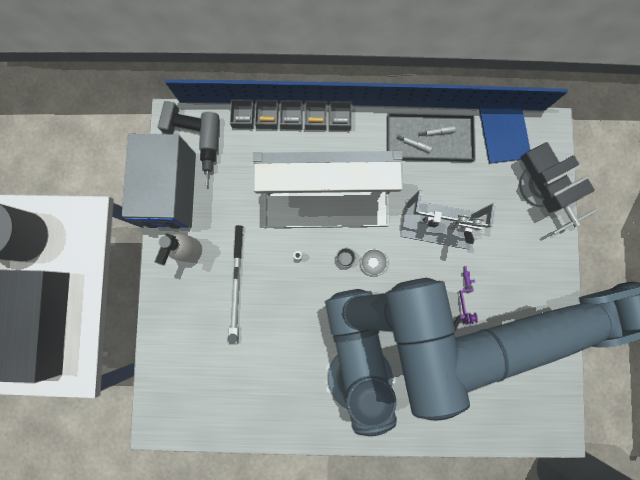

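View pics/wrist0.png

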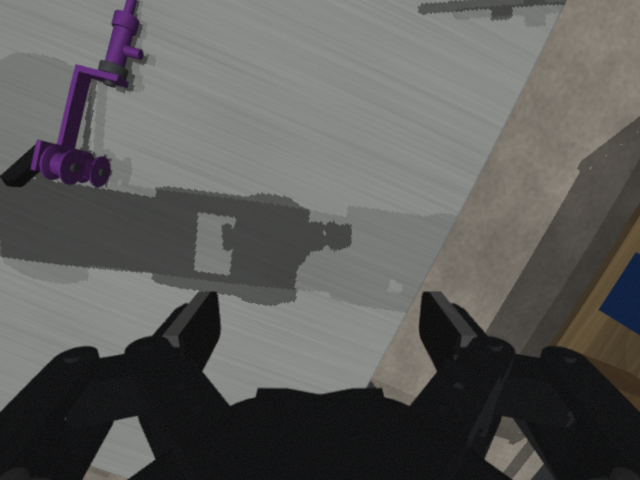

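The scene view shows the rail stand with its lamp at about (385,190) and the rack at about (400,370). A purple decoy is near (330,440). I'll enlarge the rack and the stand.

```bash
cat > h.py <<'E'
import cv2,numpy as np,glob
np.set_printoptions(precision=4,suppress=True)
def ray(m,uv):
    K=np.array(m["intrinsics"]);E=np.array(m["extrinsics"]);k=m["k1"]
    d=np.array([(uv[0]-K[0,2])/K[0,0],(uv[1]-K[1,2])/K[1,1]])
    s=d.copy()
    for _ in range(20): s=d/(1+k*(s@s))
    R=E[:3,:3];c=-R.T@E[:3,3]
    v=R.T@np.array([s[0],s[1],1]);return c,v/np.linalg.norm(v)
def onz(m,uv,z):
    c,v=ray(m,uv);return c+v*(z-c[2])/v[2]
def tri(obs):
    A=np.zeros((3,3));b=np.zeros(3)
    rs=[ray(m,uv) for m,uv in obs]
    for c,v in rs:
        P=np.eye(3)-np.outer(v,v);A+=P;b+=P@c
    x=np.linalg.solve(A,b)
    return x,[np.linalg.norm((np.eye(3)-np.outer(v,v))@(x-c)) for c,v in rs]
def proj(m,p):
    K=np.array(m["intrinsics"]);E=np.array(m["extrinsics"]);k=m["k1"]
    q=E[:3,:3]@np.array(p)+E[:3,3];s=q[:2]/q[2];s=s*(1+k*(s@s))
    return K[:2,:2]@s+K[:2,2]
def R(q):
    from scipy.spatial.transform import Rotation as Ro
    return Ro.from_quat([q[1],q[2],q[3],q[0]]).as_matrix()
E
python3 - <<'E'
import cv2
s=cv2.imread('pics/scene0.png');t=cv2.imread('pics/top0.png')
cv2.imwrite('pics/a1.png',cv2.resize(s[120:440,310:460],None,fx=1.87*1.0,fy=1.87,interpolation=cv2.INTER_CUBIC))
cv2.imwrite('pics/a2.png',cv2.resize(t[140:260,240:500],None,fx=3,fy=3,interpolation=cv2.INTER_CUBIC))
cv2.imwrite('pics/a3.png',cv2.resize(s[290:440,350:450],None,fx=4,fy=4,interpolation=cv2.INTER_CUBIC))
cv2.imwrite('pics/a4.png',cv2.resize(s[130:330,310:450],None,fx=3,fy=3,interpolation=cv2.INTER_CUBIC))
E
```

```text
(no output)
```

View pics/a2.png

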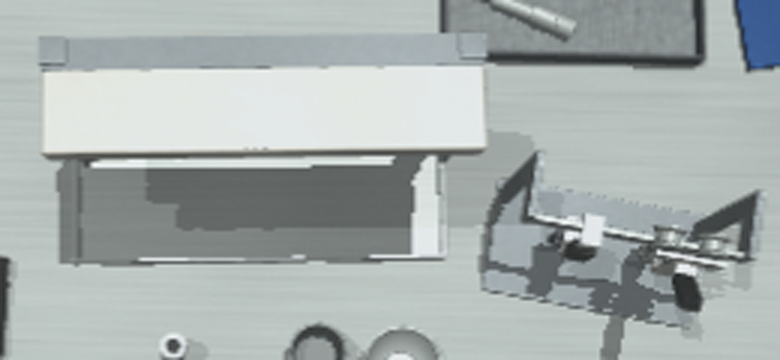

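View pics/a3.png

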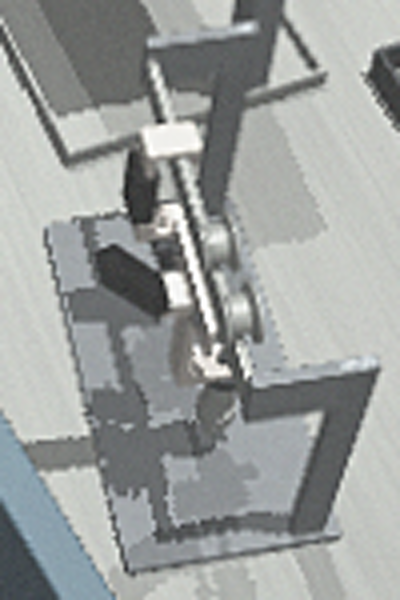

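View pics/a4.png

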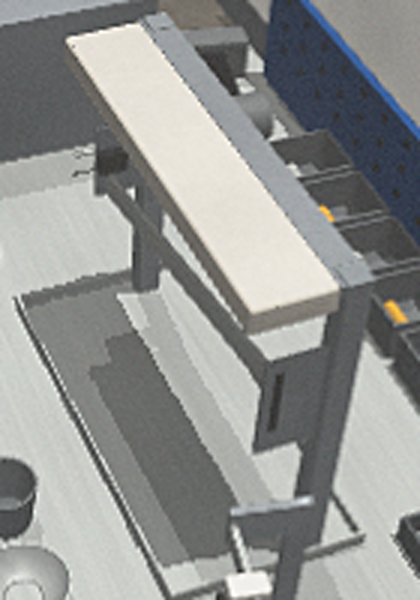

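```bash
python3 - <<'E'
from h import *
from bench import r
T=r.camera_model("top");S=r.camera_model("scene")
t=lambda u,v:(240+u/3,140+v/3)
a4=lambda u,v:(310+u/3,130+v/3)
a3=lambda u,v:(350+u/4,290+v/4)
print("lamp top corners z=.348 (top)")
for p in [(42,157),(486,152),(44,66),(486,66)]: print(onz(T,t(*p),.348), )
print("scene")
for p in [(66,41),(250,318),(148,20),(340,292)]: print(onz(S,a4(*p),.348))
print("front-lower near", onz(S,a4(247,332),.316))
print("tray front rim", onz(T,t(62,263),.016),onz(T,t(445,258),.016))
print("grip",tri([(T,t(687,288)),(S,a3(133,278))]))
print("rack bar left end/right end z=.19", onz(T,t(533,216),.19),onz(T,t(742,256),.19))
print("bracket tops .204", onz(T,t(538,152),.204), onz(T,t(762,193),.204),onz(T,t(526,215),.204),onz(T,t(744,258),.204))
print("scene bar", onz(S,a3(150,62),.19),onz(S,a3(247,380),.19))
print("tcam",-np.array(T["extrinsics"])[:3,:3].T@np.array(T["extrinsics"])[:3,3],-np.array(S["extrinsics"])[:3,:3].T@np.array(S["extrinsics"])[:3,3])
for n,z,uv in [("pegboard",0.2,(567,90)),("cup",.055,(345,257)),("dish",.03,(373,263)),("socket",.065,(297,257)),("vise",.1,(540,170)),("bottle",.262,(165,250))]:
    print(n,onz(T,uv,z))
E
```

```text
lamp top corners z=.348 (top)
[0.5396 0.3206 0.348 ]
[ 0.552  -0.0762  0.348 ]
[0.6232 0.3219 0.348 ]
[ 0.6311 -0.0765  0.348 ]
scene
[0.5432 0.3119 0.348 ]
[ 0.553  -0.0847  0.348 ]
[0.6292 0.3203 0.348 ]
[ 0.6303 -0.0808  0.348 ]
front-lower near [ 0.5606 -0.0692  0.316 ]
tray front rim [0.4891 0.3427 0.016 ] [ 0.5033 -0.0885  0.016 ]
grip (array([ 0.4491, -0.2983,  0.2129]), [np.float64(0.0008977191762893535), np.float64(0.0008977191762894277)])
rack bar left end/right end z=.19 [ 0.5227 -0.1514  0.19  ] [ 0.4864 -0.3623  0.19  ]
bracket tops .204 [ 0.5853 -0.1539  0.204 ] [ 0.5484 -0.379   0.204 ] [ 0.5211 -0.1415  0.204 ] [ 0.4823 -0.3592  0.204 ]
scene bar [ 0.5229 -0.1538  0.19  ] [ 0.4878 -0.3616  0.19  ]
tcam [0.2801 0.1399 1.5669] [ 0.163  -0.7815  1.1171]
pegboard [ 0.9195 -0.6245  0.2   ]
cup [0.3926 0.0587 0.055 ]
dish [ 0.3764 -0.0359  0.03  ]
socket [0.3888 0.2149 0.065 ]
vise [ 0.6867 -0.5746  0.1   ]
bottle [0.3867 0.5805 0.262 ]
```

The roller hanger sits on the rack's -y side: black grip at scene (383,360) and top (469,236), wheels on the bar next to it. The other black item, at scene (385,335), is the upright sleeve of the plain hanger, and the purple one is the decoy. The moves only offer slides and a twist, so leaning the tool needs checking. First I'll move up to a clear height.

>>> send_rows([
  {"slide": [0.68, -0.86, -0.5], "twist": -0.64},
  {"slide": [0.68, -0.86, -0.5], "twist": -0.64},
  {"slide": [0.68, -0.86, -0.5], "twist": -0.64},
  {"slide": [0.68, -0.86, -0.5], "twist": -0.64},
  {"slide": [0.68, -0.86, -0.5], "twist": -0.64},
  {"slide": [0.68, -0.86, -0.5], "twist": -0.64},
  {"slide": [0.68, -0.86, -0.5], "twist": -0.64},
  {"slide": [0.68, -0.86, -0.5], "twist": -0.64},
], jaw=-1)

```text
t: 1.15
tcp_pos: [0.3236, -0.3366, 0.529]
tcp_rot: [-0.001, 0.671, 0.742, 0.0]
contact_force: [-0.0, 0.4, -0.3]
gripper_width: 0.995
```

>>> send_rows([
  {"slide": [1.0, 0.4, -0.5], "twist": -0.65},
  {"slide": [1.0, 0.4, -0.5], "twist": -0.65},
  {"slide": [1.0, 0.4, -0.5], "twist": -0.65},
  {"slide": [1.0, 0.4, -0.5], "twist": -0.65},
  {"slide": [1.0, 0.4, -0.5], "twist": -0.65},
  {"slide": [1.0, 0.4, -0.5], "twist": -0.65},
  {"slide": [1.0, 0.4, -0.5], "twist": -0.65},
  {"slide": [1.0, 0.4, -0.5], "twist": -0.65},
])

```text
t: 2.15
tcp_pos: [0.3982, -0.078, 0.6542]
tcp_rot: [-0.001, 0.087, 0.996, 0.001]
contact_force: [-0.4, -1.0, -0.2]
gripper_width: 1.003
```

```bash
python3 - <<'E'
from h import *
from bench import r
s=r.state();print(s['joints'],s['tcp_pos'],R(s['tcp_rot']))
E
```

```text
[-0.4751 -0.4353  1.7486  0.0014  1.8299 -1.8711] [ 0.3982 -0.078   0.6542] [[-0.9848  0.1735 -0.0009]
 [ 0.1735  0.9848  0.002 ]
 [ 0.0012  0.0018 -1.    ]]
```

>>> send_rows([
  {"slide": [0.08, 0.48, -1.0], "twist": 0},
  {"slide": [0.08, 0.48, -1.0], "twist": 0},
  {"slide": [0.08, 0.48, -1.0], "twist": 0},
  {"slide": [0.08, 0.48, -1.0], "twist": 0},
  {"slide": [0.08, 0.48, -1.0], "twist": 0},
  {"slide": [0.08, 0.48, -1.0], "twist": 0},
])

```text
t: 2.9
tcp_pos: [0.3989, 0.0435, 0.906]
tcp_rot: [0.001, 0.088, 0.996, 0.001]
contact_force: [0.6, 1.1, 0.7]
gripper_width: 1.001
```

```bash
cat > st.py <<'E'
from h import *
from bench import r
s=r.state();print(s['t'],s['joints'],s['tcp_pos']);print(R(s['tcp_rot']));print(s['contact_force'],s['gripper_width'])
E
python3 st.py
```

```text
2.9 [-0.1762 -0.2392  1.1315  0.0022  2.2469 -1.5688] [0.3989 0.0435 0.906 ]
[[-0.9844  0.1759  0.0026]
 [ 0.1759  0.9844  0.0013]
 [-0.0024  0.0017 -1.    ]]
[0.6218 1.1459 0.6764] 1.000618120781445
```

>>> send_rows([
  {"slide": [0, 0, -1.0], "twist": 0},
  {"slide": [0, 0, -1.0], "twist": 0},
  {"slide": [0, 0, -1.0], "twist": 0},
  {"slide": [0, 0, -1.0], "twist": 0},
  {"slide": [0, 0, -1.0], "twist": 0},
  {"slide": [0, 0, -1.0], "twist": 0},
])

```text
t: 3.65
tcp_pos: [0.3761, 0.0406, 1.11]
tcp_rot: [0.009, 0.09, 0.996, 0.002]
contact_force: [-1.1, 0.3, -1.1]
gripper_width: 0.998
```

```bash
python3 st.py
```

```text
3.65 [-0.1959  0.2328  0.1282  0.0153  2.7641 -1.5732] [0.3761 0.0406 1.11  ]
[[-0.9838  0.1783  0.0173]
 [ 0.1783  0.984   0.0023]
 [-0.0166  0.0053 -0.9998]]
[-1.1459  0.3057 -1.1342] 0.9977074919230404
```

>>> send_rows([
  {"slide": [-1.0, 0, -1.0], "twist": 0},
  {"slide": [-1.0, 0, -1.0], "twist": 0},
  {"slide": [-1.0, 0, -1.0], "twist": 0},
  {"slide": [-1.0, 0, -1.0], "twist": 0},
])

```text
t: 4.15
tcp_pos: [0.4293, 0.0114, 1.088]
tcp_rot: [0.017, 0.09, 0.996, 0.003]
contact_force: [-0.1, -0.5, 0.6]
gripper_width: 0.996
```

```bash
python3 st.py
```

```text
4.15 [-0.2409  0.2904  0.1275  0.0257  2.6906 -1.6087] [0.4293 0.0114 1.088 ]
[[-0.9833  0.1786  0.0347]
 [ 0.1788  0.9839  0.003 ]
 [-0.0336  0.0092 -0.9994]]
[-0.14   -0.4527  0.6188] 0.9962191292611967
```

>>> send_rows([
  {"slide": [1.0, 0, -0.2], "twist": 0},
  {"slide": [1.0, 0, -0.2], "twist": 0},
  {"slide": [1.0, 0, -0.2], "twist": 0},
  {"slide": [1.0, 0, -0.2], "twist": 0},
  {"slide": [1.0, 0, -0.2], "twist": 0},
])

```text
t: 4.78
tcp_pos: [0.1716, 0.0595, 1.1324]
tcp_rot: [0.024, 0.09, 0.996, 0.001]
contact_force: [-0.2, -0.3, 0.6]
gripper_width: 0.998
```

```bash
python3 st.py
```

```text
4.775 [-0.3432 -0.2001  0.481   0.045   2.8146 -1.6913] [0.1716 0.0595 1.1324]
[[-0.9827  0.1786  0.048 ]
 [ 0.1788  0.9839 -0.0018]
 [-0.0475  0.0068 -0.9988]]
[-0.2205 -0.3363  0.5851] 0.9984039663990393
```

>>> send_rows([
  {"slide": [1.0, 0.1, -0.5], "twist": 0},
  {"slide": [1.0, 0.1, -0.5], "twist": 0},
  {"slide": [1.0, 0.1, -0.5], "twist": 0},
  {"slide": [1.0, 0.1, -0.5], "twist": 0},
  {"slide": [1.0, 0.1, -0.5], "twist": 0},
])

```text
t: 5.4
tcp_pos: [0.0107, 0.1358, 1.1457]
tcp_rot: [0.037, 0.09, 0.995, 0.004]
contact_force: [-0.2, -0.2, 0.2]
gripper_width: 1.003
```

```bash
python3 st.py
```

```text
5.4 [ 0.5575 -0.2401  0.4359 -0.1455  2.8785 -0.9751] [0.0107 0.1358 1.1457]
[[-0.9811  0.1784  0.0747]
 [ 0.1791  0.9838  0.0021]
 [-0.0731  0.0155 -0.9972]]
[-0.1589 -0.2225  0.175 ] 1.003103165659363
```

>>> send_rows([
  {"slide": [-1.0, 0, 0.1], "twist": 0},
  {"slide": [-1.0, 0, 0.1], "twist": 0},
  {"slide": [-1.0, 0, 0.1], "twist": 0},
  {"slide": [-1.0, 0, 0.1], "twist": 0},
  {"slide": [-1.0, 0, 0.1], "twist": 0},
])

```text
t: 6.02
tcp_pos: [0.2653, 0.0897, 1.1369]
tcp_rot: [0.034, 0.091, 0.995, 0.004]
contact_force: [-0.3, 0.7, 0.5]
gripper_width: 0.999
```

>>> send_rows([
  {"slide": [-1.0, 0, 0.45], "twist": 0},
  {"slide": [-1.0, 0, 0.45], "twist": 0},
  {"slide": [-1.0, 0, 0.45], "twist": 0},
  {"slide": [-1.0, 0, 0.45], "twist": 0},
  {"slide": [-1.0, 0, 0.45], "twist": 0},
])

```text
t: 6.65
tcp_pos: [0.5254, 0.0433, 1.0357]
tcp_rot: [0.03, 0.091, 0.995, 0.005]
contact_force: [0.9, -0.5, 0.2]
gripper_width: 0.997
```

```bash
python3 st.py
```

```text
6.65 [-0.1348  0.4028  0.1292  0.021   2.5509 -1.505 ] [0.5254 0.0433 1.0357]
[[-0.9816  0.1813  0.0596]
 [ 0.1818  0.9833  0.0037]
 [-0.058   0.0145 -0.9982]]
[ 0.8627 -0.5181  0.1647] 0.9967908284128337
```

>>> send_rows([
  {"slide": [-1.0, -0.1, 0.8], "twist": 0},
  {"slide": [-1.0, -0.1, 0.8], "twist": 0},
  {"slide": [-1.0, -0.1, 0.8], "twist": 0},
  {"slide": [-1.0, -0.1, 0.8], "twist": 0},
  {"slide": [-1.0, -0.1, 0.8], "twist": 0},
  {"slide": [-1.0, -0.1, 0.8], "twist": 0},
])

```text
t: 7.4
tcp_pos: [0.7659, -0.0271, 0.8276]
tcp_rot: [0.029, 0.092, 0.995, 0.005]
contact_force: [-0.5, 0.1, -1.0]
gripper_width: 1.003
```

>>> send_rows([
  {"slide": [-1.0, 0, 0], "twist": 0},
  {"slide": [-1.0, 0, 0], "twist": 0},
])

```text
t: 7.65
tcp_pos: [0.7996, -0.0428, 0.7878]
tcp_rot: [0.044, 0.092, 0.995, 0.006]
contact_force: [-0.7, 0.2, 0.4]
gripper_width: 1.0
```

```bash
python3 st.py
```

```text
7.65 [-0.1967  0.7827  0.1267  0.0251  2.1459 -1.5694] [ 0.7996 -0.0428  0.7878]
[[-0.9794  0.1816  0.0886]
 [ 0.1827  0.9832  0.0039]
 [-0.0864  0.02   -0.9961]]
[-0.6802  0.1826  0.4428] 0.9995810806177852
```

>>> send_rows([
  {"slide": [-1.0, 0, -0.8], "twist": 0},
  {"slide": [-1.0, 0, -0.8], "twist": 0},
])

```text
t: 7.9
tcp_pos: [0.7886, -0.0534, 0.8053]
tcp_rot: [0.062, 0.092, 0.994, 0.006]
contact_force: [0.9, -0.4, 0.9]
gripper_width: 1.001
```

```bash
python3 st.py
```

```text
7.9 [-0.2134  0.7608  0.1265  0.0324  2.1334 -1.5816] [ 0.7886 -0.0534  0.8053]
[[-0.9757  0.1812  0.1235]
 [ 0.1827  0.9832  0.0013]
 [-0.1212  0.0238 -0.9923]]
[ 0.916  -0.4259  0.8914] 1.0011839858063154
```

>>> send_rows([
  {"slide": [-1.0, 0, -0.8], "twist": 0},
])

```text
t: 8.02
tcp_pos: [0.7832, -0.0585, 0.8156]
tcp_rot: [0.08, 0.091, 0.993, 0.006]
contact_force: [-0.5, 0.1, -0.1]
gripper_width: 1.001
```

```bash
python3 st.py
```

```text
8.025 [-0.2219  0.7478  0.1265  0.039   2.1107 -1.5866] [ 0.7832 -0.0585  0.8156]
[[-0.9707  0.1802  0.159 ]
 [ 0.1823  0.9832 -0.0016]
 [-0.1567  0.0274 -0.9873]]
[-0.4545  0.1257 -0.0871] 1.0009185982975395
```

>>> send_rows([
  {"slide": [-1.0, 0, -0.6], "twist": 0},
])

```text
t: 8.15
tcp_pos: [0.782, -0.0643, 0.8208]
tcp_rot: [0.098, 0.091, 0.991, 0.006]
contact_force: [-0.0, 0.4, 0.1]
gripper_width: 0.999
```

>>> send_rows([
  {"slide": [-1.0, 0, -0.6], "twist": 0},
])

```text
t: 8.28
tcp_pos: [0.7807, -0.07, 0.8258]
tcp_rot: [0.117, 0.091, 0.989, 0.006]
contact_force: [0.6, 0.3, -1.2]
gripper_width: 1.003
```

>>> send_rows([
  {"slide": [-1.0, 0, -0.5], "twist": 0},
])

```text
t: 8.4
tcp_pos: [0.7807, -0.0755, 0.8294]
tcp_rot: [0.135, 0.091, 0.987, 0.006]
contact_force: [0.9, -0.1, 0.5]
gripper_width: 1.001
```

>>> send_rows([
  {"slide": [-1.0, 0, -0.4], "twist": 0},
])

```text
t: 8.52
tcp_pos: [0.7828, -0.0809, 0.8305]
tcp_rot: [0.153, 0.091, 0.984, 0.006]
contact_force: [0.3, 0.3, -0.4]
gripper_width: 0.999
```

```bash
python3 st.py
```

```text
8.525 [-0.2529  0.7318  0.1265  0.0661  1.9809 -1.6038] [ 0.7828 -0.0809  0.8305]
[[-0.9367  0.177   0.3021]
 [ 0.1808  0.9834 -0.0155]
 [-0.2999  0.0401 -0.9531]]
[ 0.3157  0.3314 -0.4147] 0.999416046230826
```

>>> send_rows([
  {"slide": [-1.0, -0.2, -0.3], "twist": 0},
])

```text
t: 8.65
tcp_pos: [0.7856, -0.0969, 0.8292]
tcp_rot: [0.171, 0.09, 0.981, 0.006]
contact_force: [0.1, -0.2, -0.2]
gripper_width: 1.001
```

>>> send_rows([
  {"slide": [-1.0, -0.2, -0.3], "twist": 0},
])

```text
t: 8.78
tcp_pos: [0.7874, -0.1136, 0.8283]
tcp_rot: [0.187, 0.09, 0.978, 0.005]
contact_force: [0.5, 0.1, -0.1]
gripper_width: 1.002
```

>>> send_rows([
  {"slide": [-1.0, -0.2, -0.3], "twist": 0},
])

```text
t: 8.9
tcp_pos: [0.7874, -0.1284, 0.8298]
tcp_rot: [0.204, 0.091, 0.975, 0.004]
contact_force: [0.5, -0.3, -0.2]
gripper_width: 0.998
```

>>> send_rows([
  {"slide": [-1.0, -0.2, -0.25], "twist": 0},
])

```text
t: 9.02
tcp_pos: [0.7875, -0.1422, 0.8313]
tcp_rot: [0.222, 0.091, 0.971, 0.003]
contact_force: [-0.2, 0.1, 1.2]
gripper_width: 0.999
```

>>> send_rows([
  {"slide": [-1.0, -0.2, -0.2], "twist": 0},
])

```text
t: 9.15
tcp_pos: [0.7885, -0.1553, 0.8316]
tcp_rot: [0.24, 0.091, 0.967, 0.002]
contact_force: [0.6, -1.3, 0.3]
gripper_width: 1.001
```

>>> send_rows([
  {"slide": [-1.0, -0.2, -0.15], "twist": 0},
])

```text
t: 9.28
tcp_pos: [0.7901, -0.168, 0.8311]
tcp_rot: [0.258, 0.091, 0.962, -0.0]
contact_force: [0.4, -0.5, -0.0]
gripper_width: 0.999
```

```bash
python3 st.py
```

```text
9.275 [-0.3627  0.7397  0.1274  0.1345  1.7671 -1.6842] [ 0.7901 -0.168   0.8311]
[[-0.8507  0.1754  0.4956]
 [ 0.1751  0.9834 -0.0474]
 [-0.4957  0.0464 -0.8673]]
[ 0.3522 -0.4855 -0.0461] 0.9991956527242597
```

>>> send_rows([
  {"slide": [-0.6, -1.0, 0], "twist": 0},
  {"slide": [-0.7, -1.0, 0], "twist": 0},
  {"slide": [-1.0, -1.0, 0], "twist": 0},
])

```text
t: 9.65
tcp_pos: [0.7744, -0.2892, 0.81]
tcp_rot: [0.273, 0.092, 0.958, -0.004]
contact_force: [1.0, -0.6, -0.3]
gripper_width: 1.001
```

>>> send_rows([
  {"slide": [-1.0, -0.6, -0.1], "twist": 0},
])

```text
t: 9.78
tcp_pos: [0.7705, -0.3119, 0.808]
tcp_rot: [0.289, 0.093, 0.953, -0.007]
contact_force: [0.6, -0.1, -1.0]
gripper_width: 0.998
```

```bash
python3 st.py
```

```text
9.775 [-0.5427  0.7728  0.128   0.229   1.6924 -1.8267] [ 0.7705 -0.3119  0.808 ]
[[-0.8159  0.1816  0.5489]
 [ 0.173   0.9826 -0.0679]
 [-0.5517  0.0395 -0.8331]]
[ 0.5948 -0.0763 -0.9582] 0.9978064671619983
```

>>> send_rows([
  {"slide": [-1.0, -0.5, -0.1], "twist": 0},
])

```text
t: 9.9
tcp_pos: [0.766, -0.3298, 0.8089]
tcp_rot: [0.306, 0.094, 0.948, -0.012]
contact_force: [-0.0, 0.1, -0.3]
gripper_width: 1.0
```

>>> send_rows([
  {"slide": [-1.0, -0.5, -0.1], "twist": 0},
])

```text
t: 10.02
tcp_pos: [0.7608, -0.3463, 0.8109]
tcp_rot: [0.322, 0.094, 0.942, -0.017]
contact_force: [0.2, 0.7, 0.6]
gripper_width: 0.998
```

```bash
python3 st.py; python3 - <<'E'
from h import *
from bench import r
s=r.state();Rm=R(s['tcp_rot']);g=np.array([.448,-.298,.213])
# standoff 0.10 behind grip along tool axis, +0.06 back
tgt=g-Rm[:,2]*(.155+.15)
d=tgt-s['tcp_pos'];print(tgt,d,Rm.T@d/.25)
E
```

```text
10.025 [-0.5875  0.774   0.1271  0.2618  1.6282 -1.8614] [ 0.7608 -0.3463  0.8109]
[[-0.7746  0.1876  0.604 ]
 [ 0.1662  0.9818 -0.0918]
 [-0.6102  0.0293 -0.7917]]
[0.1882 0.7456 0.5529] 0.9982565965619037
[ 0.2638 -0.27    0.4545] [-0.4971  0.0763 -0.3564] [ 2.4608 -0.115  -0.1002]
```

>>> send_rows([
  {"slide": [0.82, -0.04, -0.03], "twist": 0},
  {"slide": [0.82, -0.04, -0.03], "twist": 0},
  {"slide": [0.82, -0.04, -0.03], "twist": 0},
  {"slide": [0.82, -0.04, -0.03], "twist": 0},
])

```text
t: 10.52
tcp_pos: [0.6027, -0.3218, 0.6984]
tcp_rot: [0.324, 0.093, 0.941, -0.017]
contact_force: [0.4, -0.5, 1.0]
gripper_width: 1.003
```

>>> send_rows([
  {"slide": [0.82, -0.04, -0.03], "twist": 0},
  {"slide": [0.82, -0.04, -0.03], "twist": 0},
  {"slide": [0.82, -0.04, -0.03], "twist": 0},
  {"slide": [0.82, -0.04, -0.03], "twist": 0},
])

```text
t: 11.02
tcp_pos: [0.4357, -0.2962, 0.5754]
tcp_rot: [0.323, 0.094, 0.942, -0.017]
contact_force: [1.5, -0.2, -0.0]
gripper_width: 1.001
```

>>> send_rows([
  {"slide": [0.82, -0.04, -0.03], "twist": -0.015},
  {"slide": [0.82, -0.04, -0.03], "twist": -0.015},
  {"slide": [0.82, -0.04, -0.03], "twist": -0.015},
  {"slide": [0.82, -0.04, -0.03], "twist": -0.015},
  {"slide": [0.82, -0.04, -0.03], "twist": -0.015},
])

```text
t: 11.65
tcp_pos: [0.27, -0.2709, 0.4555]
tcp_rot: [0.323, 0.081, 0.943, -0.023]
contact_force: [0.9, -0.1, 0.4]
gripper_width: 1.001
```

```bash
python3 st.py;  python3 - <<'E'
from h import *
from bench import r
m=r.camera_model("wrist");import pickle
im=r.capture("wrist");cv2.imwrite("pics/w1.png",im);pickle.dump(m,open("w1.pkl","wb"))
for n in ("scene","top"): cv2.imwrite(f"pics/{n}1.png",r.capture(n))
print(proj(m,[.448,-.298,.213]))
E
```

```text
11.65 [-1.2059 -0.6062  2.2353  0.604   1.2128 -2.7351] [ 0.27   -0.2709  0.4555]
[[-0.7779  0.1674  0.6057]
 [ 0.1382  0.9858 -0.095 ]
 [-0.6131  0.0098 -0.79  ]]
[ 0.8504 -0.1128  0.3574] 1.0014991276781435
[320.5589 222.384 ]
```

View pics/w1.png

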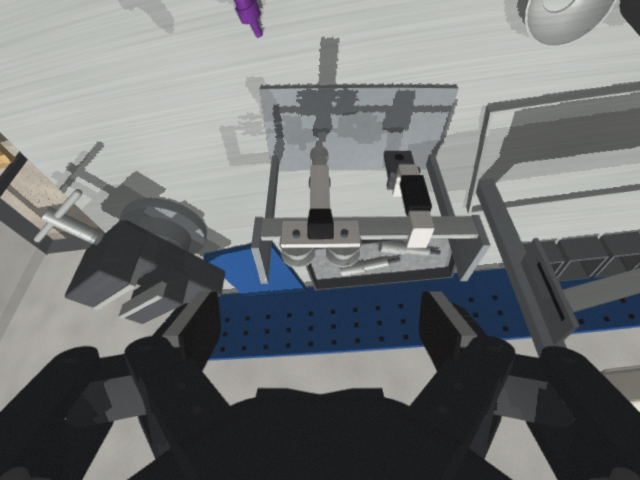

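View pics/scene1.png

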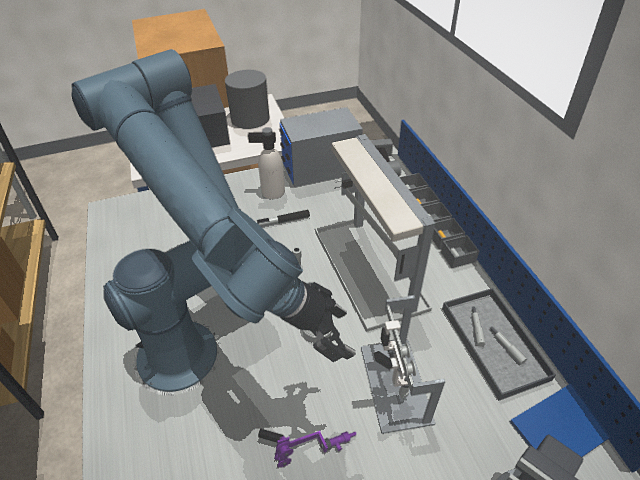

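```bash
python3 - <<'E'
import cv2
a=cv2.imread('pics/w1.png');cv2.imwrite('pics/w1c.png',cv2.resize(a[130:290,240:460],None,fx=3.5,fy=3.5,interpolation=cv2.INTER_CUBIC))
E
```

```text
(no output)
```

View pics/w1c.png

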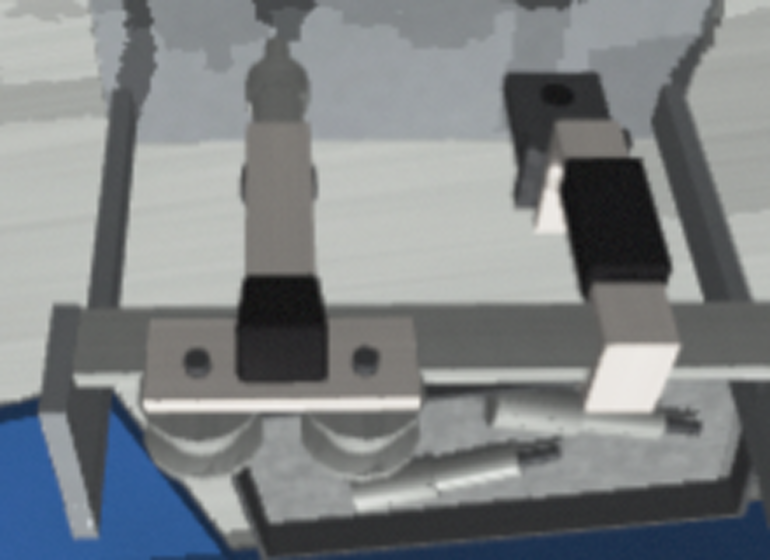

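```bash
python3 - <<'E'
from h import *
import pickle
from bench import r
m=pickle.load(open("w1.pkl","rb"));T=r.camera_model("top")
top=onz(m,(320.9,229.1),.2344);print("lug top",top)
# plate upper edge line & plate center: x from 145..420, crop y~402 -> plate top
for p in [(145,402),(420,402)]:print(onz(m,(240+p[0]/3.5,130+p[1]/3.5),.212))
for p in [(45,310),(80,310),(770,305)]:print('br',onz(m,(240+p[0]/3.5,130+p[1]/3.5),.19))
ax=np.array([.985,-.17,0]);g=top+.0168*ax-[0,0,.0224];print("grip",g,proj(T,g))
s=r.state();Rm=R(s['tcp_rot'])
for b in (0.05,0.0):
  tgt=g-Rm[:,2]*(.155+b);d=tgt-s['tcp_pos'];print(b,tgt,Rm.T@d/.25)
E
python3 -c "
import cv2
a=cv2.imread('pics/top1.png');cv2.imwrite('pics/t1c.png',cv2.resize(a[180:260,400:500],None,fx=7,fy=7,interpolation=cv2.INTER_CUBIC))"
```

```text
lug top [ 0.43   -0.295   0.2344]
[ 0.4742 -0.3381  0.212 ]
[ 0.4872 -0.2684  0.212 ]
br [ 0.459  -0.3623  0.19  ]
br [ 0.4607 -0.3533  0.19  ]
br [ 0.4912 -0.174   0.19  ]
grip [ 0.4466 -0.2979  0.212 ] [468.7088 237.1854]
0.05 [ 0.3222 -0.2785  0.3738] [0.0426 0.0023 0.3899]
0.0 [ 0.3526 -0.2832  0.3344] [0.0426 0.0023 0.5899]
```

View pics/t1c.png

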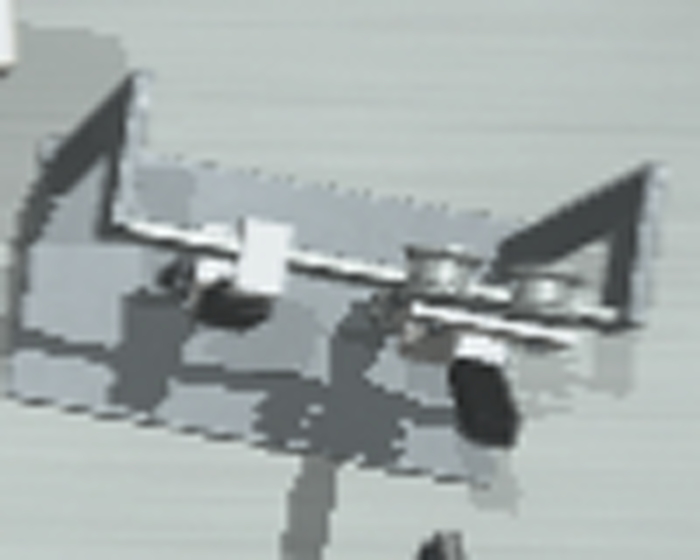

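The enlarged crop confirms it. The left hanger at (320,228) has two wheels, an injector below and a leaning black lug. The right one at (418,190) is the plain saddle. I'll go in along the lug axis.

>>> send_rows([
  {"slide": [0.043, 0.002, 0.2], "twist": 0},
  {"slide": [0.043, 0.002, 0.4], "twist": 0},
  {"slide": [0.043, 0.002, 0.55], "twist": 0},
  {"slide": [0.043, 0.002, 0.6], "twist": 0},
  {"slide": [0.043, 0.002, 0.6], "twist": 0},
])

```text
t: 12.42
tcp_pos: [0.362, -0.2772, 0.3401]
tcp_rot: [0.318, 0.084, 0.944, -0.024]
contact_force: [0.3, -0.3, 0.3]
gripper_width: 1.0
```

```bash
python3 st.py;  python3 - <<'E'
from h import *
from bench import r
cv2.imwrite("pics/w2.png",r.capture("wrist"))
s=r.state();g=np.array([.4466,-.2979,.212]);Rm=R(s['tcp_rot']);print((Rm.T@(g-s['tcp_pos'])-[0,0,.155])*1000)
E
```

```text
12.425 [-0.9847 -0.2504  2.2077  0.6483  0.8203 -2.7413] [ 0.362  -0.2772  0.3401]
[[-0.784   0.1744  0.5957]
 [ 0.1438  0.9846 -0.0989]
 [-0.6038  0.0081 -0.7971]]
[ 0.3204 -0.2754  0.3003] 1.0001665392295171
[ 8.3951 -6.1727  0.3129]
```

View pics/w2.png

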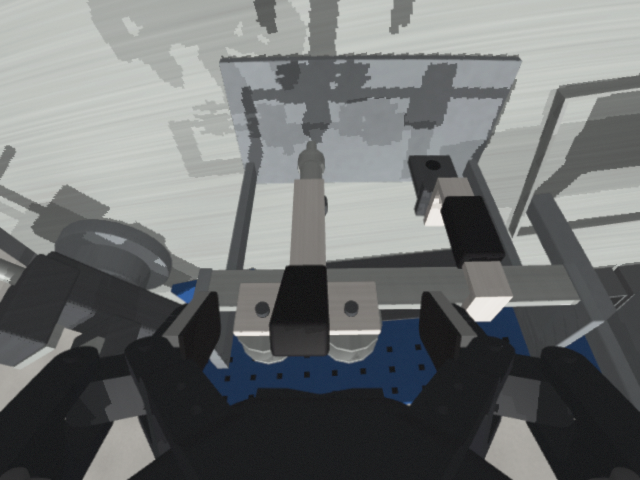

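>>> send_rows([
  {"slide": [0.034, -0.025, 0], "twist": 0.025},
  {"slide": [0.034, -0.025, 0], "twist": 0.025},
  {"slide": [0.034, -0.025, 0], "twist": 0.025},
])

```text
t: 12.85
tcp_pos: [0.3535, -0.2826, 0.3362]
tcp_rot: [0.319, 0.108, 0.941, -0.017]
contact_force: [-0.7, -0.1, 1.0]
gripper_width: 1.001
```

```bash
cat > g.py <<'E'
from h import *
from bench import r
s=r.state();g=np.array([.4466,-.2979,.212]);Rm=R(s['tcp_rot']);print((Rm.T@(g-s['tcp_pos'])-[0,0,.155])*1000)
E
python3 st.py; python3 g.py
```

```text
12.85 [-1.01   -0.253   2.2178  0.6611  0.8253 -2.7232] [ 0.3535 -0.2826  0.3362]
[[-0.773   0.2152  0.5968]
 [ 0.1929  0.9759 -0.102 ]
 [-0.6044  0.0363 -0.7959]]
[-0.7092 -0.066   0.9514] 1.000942487462162
[0.1404 0.6374 0.9417]
```

>>> send_rows([
  {"slide": [0, 0.003, 0.003], "twist": 0},
  {"slide": [0, 0.003, 0.003], "twist": 0},
  {"slide": [0, 0.003, 0.003], "twist": 0},
  {"slide": [0, 0.003, 0.003], "twist": 0},
  {"slide": [0, 0.003, 0.003], "twist": 0},
  {"slide": [0, 0.003, 0.003], "twist": 0},
], jaw=1, force=60)

```text
t: 13.6
tcp_pos: [0.3542, -0.282, 0.3357]
tcp_rot: [0.319, 0.108, 0.941, -0.017]
contact_force: [1.6, -1.0, -0.4]
gripper_width: 0.224
```

```bash
python3 st.py; python3 g.py; python3 - <<'E'
from h import *
from bench import r
cv2.imwrite("pics/w3.png",r.capture("wrist"))
E
```

```text
13.6 [-1.0077 -0.252   2.218   0.6615  0.8229 -2.7223] [ 0.3542 -0.282   0.3357]
[[-0.7729  0.2151  0.597 ]
 [ 0.1928  0.9759 -0.102 ]
 [-0.6046  0.0363 -0.7957]]
[ 1.6152 -0.9871 -0.4007] 0.2241300834188008
[ 0.2768 -0.1315  0.1877]
```

View pics/w3.png

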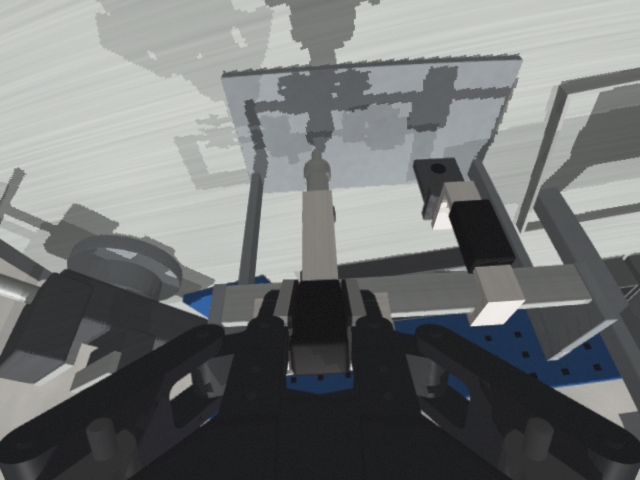

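>>> send_rows([
  {"slide": [-0.025, 0.0015, -0.032], "twist": 0},
  {"slide": [-0.05, 0.003, -0.065], "twist": 0},
  {"slide": [-0.05, 0.003, -0.065], "twist": 0},
])

```text
t: 14.02
tcp_pos: [0.3544, -0.2822, 0.3574]
tcp_rot: [0.32, 0.108, 0.941, -0.018]
contact_force: [0.1, -0.4, -3.0]
gripper_width: 0.227
```

```bash
python3 st.py; python3 g.py; python3 - <<'E'
from h import *
from bench import r
cv2.imwrite("pics/s3.png",cv2.resize(r.capture("scene")[270:440,330:450],None,fx=4,fy=4)[:600])
E
```

```text
14.025 [-1.0076 -0.2845  2.2006  0.6354  0.8608 -2.6833] [ 0.3544 -0.2822  0.3574]
[[-0.7723  0.2151  0.5977]
 [ 0.1917  0.976  -0.1036]
 [-0.6056  0.0345 -0.795 ]]
[ 0.0941 -0.372  -3.0481] 0.22662722689529652
[13.8313 -0.4708 17.2976]
```

View pics/s3.png

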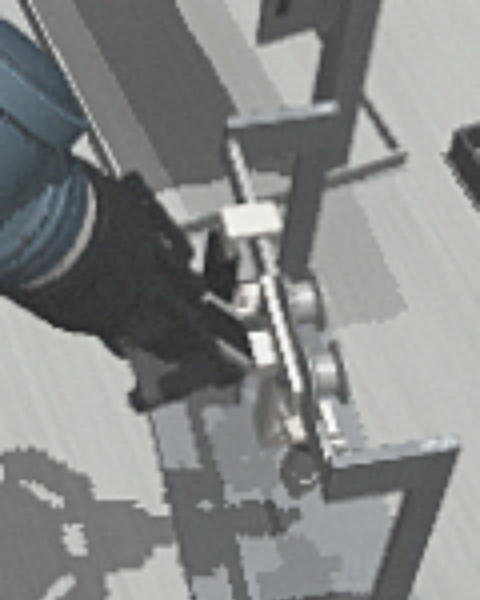

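>>> send_rows([
  {"slide": [0.1, -0.006, -0.075], "twist": 0},
  {"slide": [0.2, -0.012, -0.15], "twist": 0},
  {"slide": [0.22, -0.013, -0.17], "twist": 0},
  {"slide": [0.22, -0.013, -0.17], "twist": 0},
])

```text
t: 14.58
tcp_pos: [0.2913, -0.2653, 0.3621]
tcp_rot: [0.316, 0.112, 0.942, -0.019]
contact_force: [0.6, 0.8, -1.5]
gripper_width: 0.232
```

```bash
python3 st.py; python3 - <<'E'
from h import *
from bench import r
cv2.imwrite("pics/s4.png",cv2.resize(r.capture("scene")[240:440,280:450],None,fx=3,fy=3)[:600])
cv2.imwrite("pics/w4.png",r.capture("wrist"))
E
```

```text
14.575 [-1.1353 -0.4794  2.3272  0.6282  0.986  -2.7413] [ 0.2913 -0.2653  0.3621]
[[-0.7753  0.224   0.5905]
 [ 0.1996  0.974  -0.1074]
 [-0.5992  0.0346 -0.7999]]
[ 0.5978  0.779  -1.5321] 0.23157718271395894
```

View pics/s4.png

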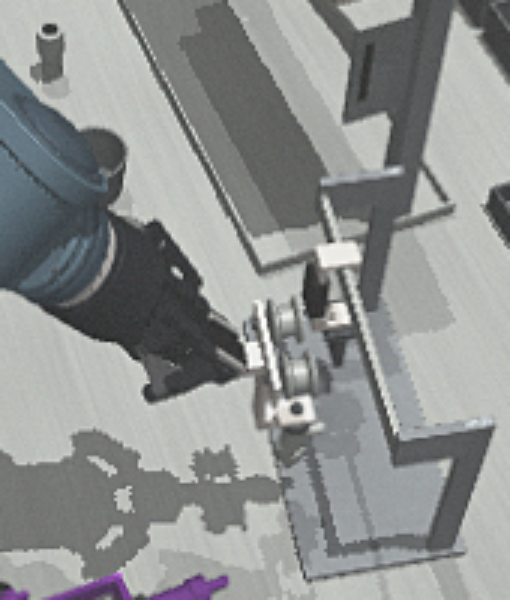

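View pics/w4.png

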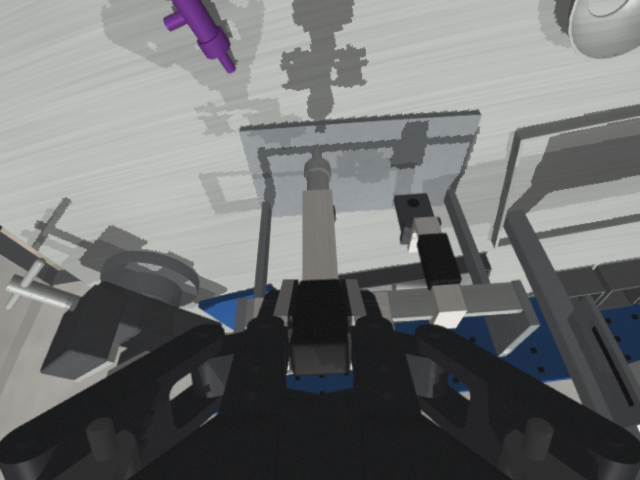

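>>> send_rows([
  {"slide": [-0.02, 0.1, -0.08], "twist": 0},
  {"slide": [0.0, 0.3, -0.12], "twist": 0},
  {"slide": [0.02, 0.5, -0.12], "twist": 0},
  {"slide": [0.03, 0.64, -0.12], "twist": 0},
  {"slide": [0.03, 0.64, -0.12], "twist": 0},
])

```text
t: 15.3
tcp_pos: [0.3044, -0.1028, 0.3871]
tcp_rot: [0.316, 0.109, 0.942, -0.018]
contact_force: [0.3, 0.3, -2.4]
gripper_width: 0.227
```

```bash
python3 st.py
```

```text
15.3 [-0.7775 -0.8475  2.4773  0.4178  1.001  -2.2526] [ 0.3044 -0.1028  0.3871]
[[-0.7768  0.2172  0.5911]
 [ 0.1948  0.9755 -0.1025]
 [-0.5989  0.0356 -0.8001]]
[ 0.2525  0.2621 -2.3764] 0.22739511109362376
```

>>> send_rows([
  {"slide": [-0.03, 0.25, -0.05], "twist": -0.03},
  {"slide": [-0.06, 0.45, -0.05], "twist": -0.07},
  {"slide": [-0.06, 0.66, -0.05], "twist": -0.11},
  {"slide": [-0.06, 0.66, -0.05], "twist": -0.158},
  {"slide": [-0.06, 0.66, -0.05], "twist": -0.158},
])

```text
t: 15.92
tcp_pos: [0.3449, 0.0568, 0.4116]
tcp_rot: [0.308, -0.041, 0.948, -0.066]
contact_force: [0.3, 0.5, -4.0]
gripper_width: 0.223
```

```bash
python3 st.py; python3 - <<'E'
from h import *
from bench import r
import pickle
pickle.dump(r.camera_model("wrist"),open("w5.pkl","wb"))
cv2.imwrite("pics/w5.png",r.capture("wrist"))
cv2.imwrite("pics/scene5.png",r.capture("scene"))
cv2.imwrite("pics/top5.png",r.capture("top"))
E
```

```text
15.925 [-0.1639 -0.7274  2.3769 -0.0041  0.8509 -1.8185] [0.3449 0.0568 0.4116]
[[-0.8069 -0.0361  0.5896]
 [-0.1177  0.9879 -0.1007]
 [-0.5789 -0.1506 -0.8014]]
[ 0.2697  0.4822 -3.994 ] 0.22251023261447164
```

View pics/w5.png

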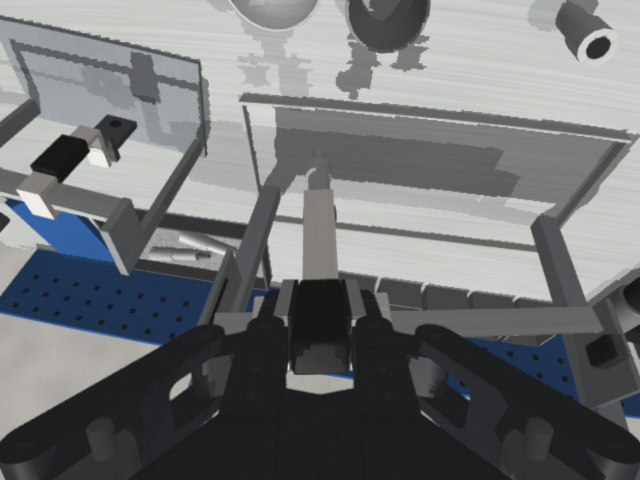

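View pics/scene5.png

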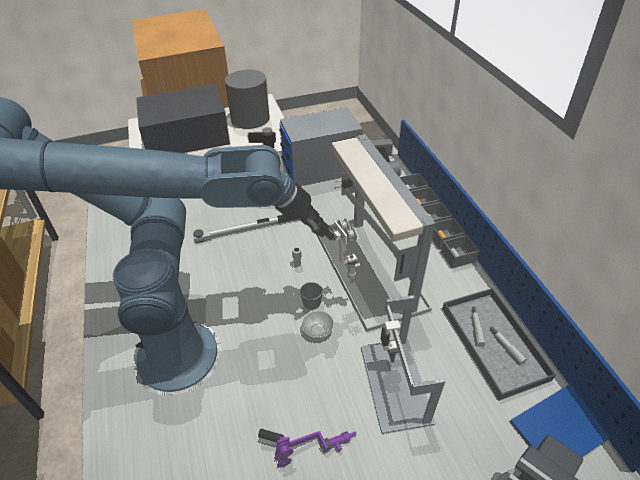

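```bash
python3 - <<'E'
import cv2
a=cv2.imread('pics/w5.png');cv2.imwrite('pics/w5c.png',cv2.resize(a[270:410,380:640],None,fx=3,fy=3,interpolation=cv2.INTER_CUBIC))
E
```

```text
(no output)
```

View pics/w5c.png

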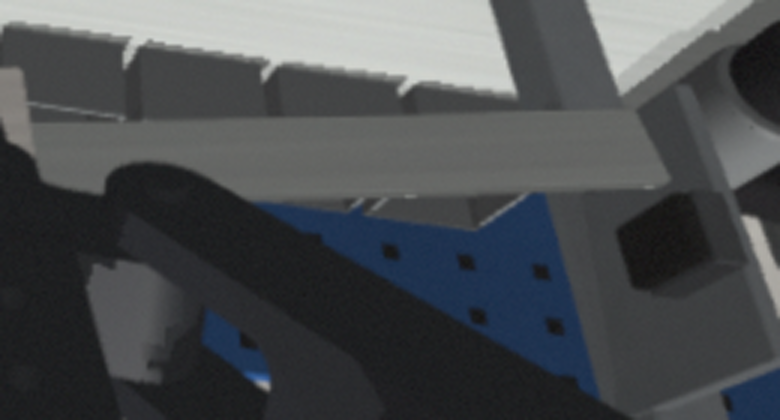

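```bash
python3 - <<'E'
from h import *
import pickle
m=pickle.load(open("w5.pkl","rb"))
def onx(uv,yaw=.026,o=(.588,.120),xs=-.003):
    c,v=ray(m,uv);ca,sa=np.cos(yaw),np.sin(yaw)
    f=lambda p:np.array([ca*(p[0])+sa*p[1],-sa*p[0]+ca*p[1],p[2]])
    c2=f(c-np.array([*o,0]));v2=f(v);return c2+v2*(xs-c2[0])/v2[0]
P=lambda u,v:(380+u/3,270+v/3)
for yaw,o in [(.026,(.588,.12)),(.026,(.591,.12)),(.022,(.588,.12))]:
  a=onx(P(260,200),yaw,o);b=onx(P(665,185),yaw,o);c=onx(P(40,125),yaw,o);d=onx(P(635,110),yaw,o)
  print(yaw,o,a,b,"slope",np.degrees(np.arctan2(a[2]-b[2],b[1]-a[1])),"low",np.degrees(np.arctan2(c[2]-d[2],d[1]-c[1])), c,d, "z at120", np.interp(120,[0,1],[0,1])*0+b[2]+(b[1]-.12)*(a[2]-b[2])/(b[1]-a[1]))
E
```

```text
0.026 (0.588, 0.12) [-0.003   0.0453  0.2155] [-0.003   0.1715  0.1942] slope 9.608226523709087 low 9.605826966256226 [-0.003  -0.019   0.2008] [-0.003   0.1704  0.1688] z at120 0.2028969236812266
0.026 (0.591, 0.12) [-0.003   0.0466  0.2141] [-0.003   0.1741  0.1925] slope 9.608226523709089 low 9.605826966256215 [-0.003  -0.0184  0.1993] [-0.003   0.173   0.1669] z at120 0.20169463271544769
0.022 (0.588, 0.12) [-0.003   0.0453  0.2155] [-0.003   0.1721  0.1938] slope 9.698427224885005 low 9.716491323289974 [-0.003  -0.0191  0.2009] [-0.003   0.1709  0.1683] z at120 0.2027005008251414
```

```bash
cat > hp.py <<'E'
from h import *
from bench import r
Rg=np.array([[-0.7729,0.2151,0.597],[0.1928,0.9759,-0.102],[-0.6046,0.0363,-0.7957]])
def rz(a):c,s=np.cos(a),np.sin(a);return np.array([[c,-s,0],[s,c,0],[0,0,1.]])
H0=rz(-.175)          # hanger world at grasp
REL=Rg.T@H0
# conformed: hanger y = tool y ; keep lean about y
ya=np.array([0,1.,0]);x=REL[:,0]-ya*REL[1,0];x/=np.linalg.norm(x);RELc=np.c_[x,ya,np.cross(x,ya)]
GT=np.array([0.0,0,.155])
def hang(s,conf=True):
    Rm=R(s['tcp_rot']);Hw=Rm@(RELc if conf else REL);g=s['tcp_pos']+Rm@GT
    return g,Hw,g+Hw@np.array([.051,0,-.022])
if __name__=="__main__":
    s=r.state()
    for c in (True,False):
        g,Hw,o=hang(s,c);print(g,o);print(Hw)
        for n in("scene","top"):
            m=r.camera_model(n)
            print(n,*[proj(m,o+Hw@np.array(q)).round(1) for q in [(.0,.022,.011),(0,-.022,.011),(0,0,-.165),(-.0175,.036,.02),(-.0175,-.036,.02)]])
E
python3 hp.py; python3 - <<'E'
import cv2
a=cv2.imread('pics/scene5.png');cv2.imwrite('pics/s5c.png',cv2.resize(a[200:300,300:400],None,fx=6,fy=6,interpolation=cv2.INTER_CUBIC))
a=cv2.imread('pics/top5.png');cv2.imwrite('pics/t5c.png',cv2.resize(a[170:270,310:410],None,fx=6,fy=6,interpolation=cv2.INTER_CUBIC))
E
```

```text
[0.4363 0.0394 0.2877] [0.4868 0.0375 0.2647]
[[ 0.9993 -0.0315  0.0195]
 [ 0.0282  0.988   0.1518]
 [-0.0241 -0.1511  0.9882]]
scene [343.  225.3] [349.6 234.6] [346.9 282.8] [334.5 221. ] [345.1 236.3]
top [348.9 218.3] [364.5 217.7] [360.7 227.8] [343.7 224. ] [369.5 223.1]
[0.4363 0.0394 0.2877] [0.4867 0.0388 0.2645]
[[ 0.9971 -0.074   0.0169]
 [ 0.0695  0.9798  0.1875]
 [-0.0304 -0.1857  0.9821]]
scene [342.4 225.3] [349.6 233.8] [347.6 283.8] [333.8 221.3] [345.4 235.4]
top [348.3 218.7] [363.8 217.4] [362.1 227.6] [343.3 224.6] [368.9 222.6]
```

View pics/s5c.png

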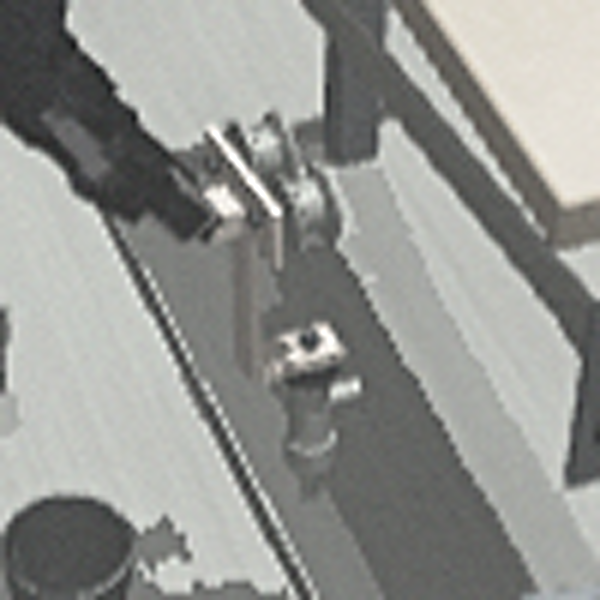

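View pics/t5c.png

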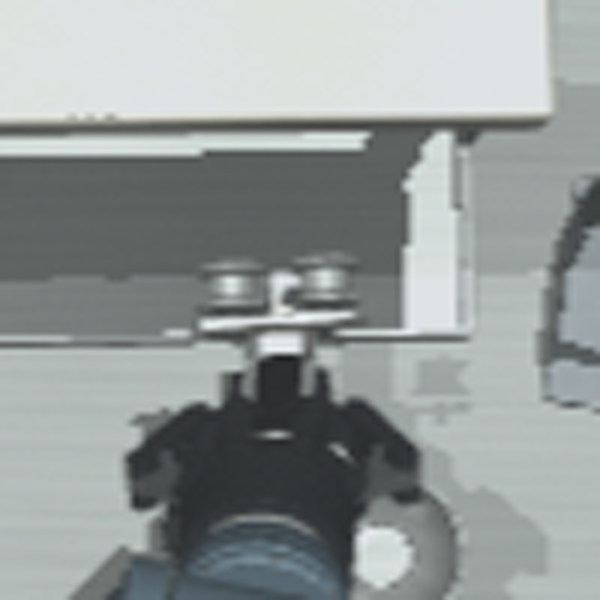

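```bash
python3 - <<'E'
import cv2
a=cv2.imread('pics/scene5.png');cv2.imwrite('pics/s5r.png',cv2.resize(a[170:270,330:420],None,fx=6.6,fy=6,interpolation=cv2.INTER_CUBIC))
E
```

```text
(no output)
```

View pics/s5r.png

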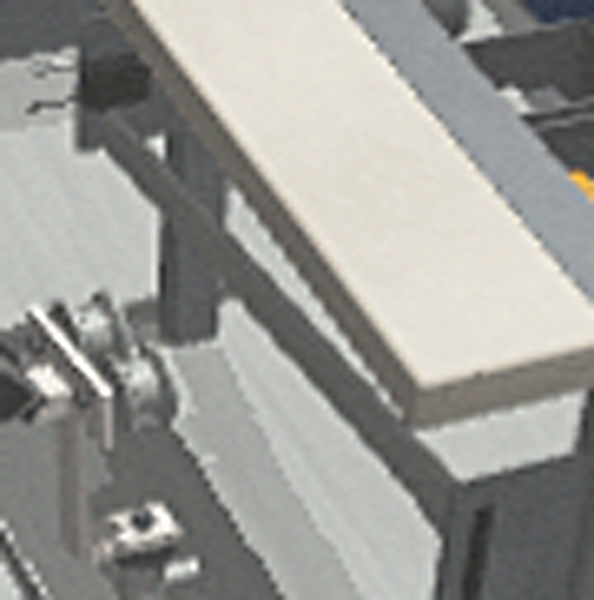

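```bash
python3 - <<'E'
from h import *
import pickle
from scipy.optimize import least_squares
from bench import r
W=pickle.load(open("w5.pkl","rb"));S=r.camera_model("scene")
P=lambda u,v:(380+u/3,270+v/3);Q=lambda u,v:(330+u/6.6,170+v/6)
obs=[(W,P(260,200),-3,0),(W,P(665,185),-3,0),(W,P(40,125),-3,-25),(W,P(635,110),-3,-25)]
obs2=[(S,Q(230,235),3,0),(S,Q(400,415),3,0),(S,Q(150,212),-3,-25),(S,Q(380,445),-3,-25)]
def res(p,o,yaw=.024):
    x0,sl=p;ca,sa=np.cos(yaw),np.sin(yaw);out=[]
    for m,uv,xs,zs in o:
        c,v=ray(m,uv)
        pt=np.array([x0+ca*xs/1e3-sa*0,.12+sa*xs/1e3,.2+.12*np.tan(sl)+zs/1e3])
        d=np.array([-sa,ca,-np.tan(sl)]);n=np.cross(d,v);n/=np.linalg.norm(n);out.append((c-pt)@n*1000)
    return np.array(out)
for o in (obs,obs2,obs+obs2):
    f=least_squares(res,[.588,.16],args=(o,));print(f.x[0],np.degrees(f.x[1]),f.fun)
E
```

```text
0.5935660295092583 9.594503149556578 [-0.59   -0.4651  0.3415  0.5464]
0.5849809783953889 12.591795588518137 [-0.2047  2.0402  0.2853 -2.1011]
0.5890801629525888 10.516002565269597 [-1.11   -2.9222  0.4227 -2.1784  1.6142  0.6146  3.5525 -3.2197]
```

>>> send_rows([
  {"slide": [-0.08, 0.006, 0.07], "twist": 0},
  {"slide": [-0.16, 0.011, 0.145], "twist": 0},
  {"slide": [-0.24, 0.017, 0.22], "twist": 0},
  {"slide": [-0.29, 0.02, 0.266], "twist": 0},
  {"slide": [-0.312, 0.022, 0.286], "twist": 0},
  {"slide": [-0.312, 0.022, 0.286], "twist": 0},
])

```text
t: 16.82
tcp_pos: [0.4499, 0.0616, 0.3988]
tcp_rot: [0.308, -0.038, 0.948, -0.067]
contact_force: [-0.4, -0.3, -3.2]
gripper_width: 0.222
```

```bash
python3 st.py; python3 hp.py|head -4; python3 - <<'E'
from h import *
from bench import r
a=r.capture("scene");cv2.imwrite("pics/scene6.png",a);cv2.imwrite('pics/s6r.png',cv2.resize(a[150:270,320:440],None,fx=5,fy=5,interpolation=cv2.INTER_CUBIC))
E
```

```text
16.825 [-0.107  -0.3457  2.1667 -0.0651  0.681  -1.7199] [0.4499 0.0616 0.3988]
[[-0.8073 -0.0297  0.5895]
 [-0.1126  0.9881 -0.1045]
 [-0.5794 -0.1507 -0.801 ]]
[-0.4221 -0.2636 -3.1659] 0.22228271103591882
[0.5412 0.0454 0.2746] [0.5917 0.0434 0.2516]
[[ 0.9993 -0.0297  0.0205]
 [ 0.0262  0.9881  0.1514]
 [-0.0248 -0.1507  0.9883]]
```

View pics/s6r.png

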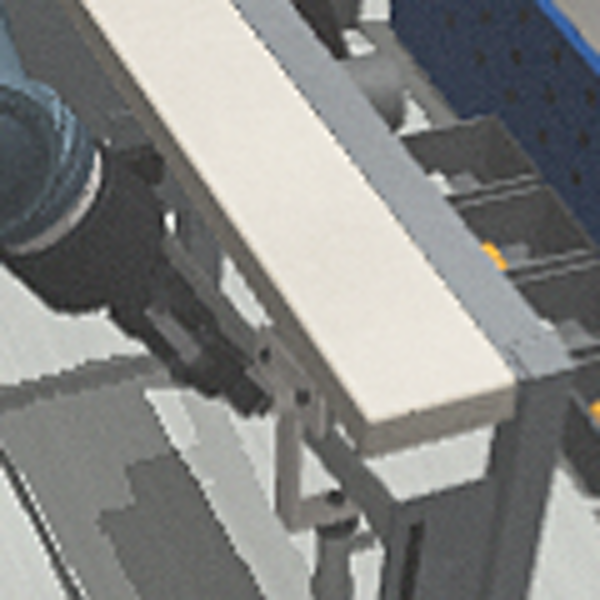

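>>> send_rows([
  {"slide": [0.0116, 0.003, 0.016], "twist": 0},
  {"slide": [0.023, 0.006, 0.032], "twist": 0},
  {"slide": [0.03, 0.008, 0.0415], "twist": 0},
  {"slide": [0.03, 0.008, 0.0415], "twist": 0},
])

```text
t: 17.38
tcp_pos: [0.4494, 0.0619, 0.3855]
tcp_rot: [0.308, -0.038, 0.948, -0.067]
contact_force: [0.6, 0.2, -3.1]
gripper_width: 0.227
```

```bash
python3 st.py|tail -1; python3 hp.py|head -1
```

```text
[ 0.6192  0.195  -3.0611] 0.2270163163158761
[0.5407 0.0458 0.2613] [0.5912 0.0438 0.2382]
```

>>> send_rows([
  {"slide": [0.0046, 0.0012, 0.0064], "twist": 0},
  {"slide": [0.0046, 0.0012, 0.0064], "twist": 0},
])

```text
t: 17.62
tcp_pos: [0.4493, 0.062, 0.3833]
tcp_rot: [0.308, -0.038, 0.948, -0.067]
contact_force: [-0.6, -0.1, -4.0]
gripper_width: 0.226
```

>>> send_rows([
  {"slide": [0.0046, 0.0012, 0.0064], "twist": 0},
  {"slide": [0.0046, 0.0012, 0.0064], "twist": 0},
])

```text
t: 17.88
tcp_pos: [0.4493, 0.062, 0.3812]
tcp_rot: [0.308, -0.038, 0.948, -0.067]
contact_force: [0.4, -0.5, -3.4]
gripper_width: 0.224
```

```bash
python3 st.py|tail -1; python3 hp.py|head -1
```

```text
[ 0.4175 -0.4589 -3.4235] 0.22400373381280506
[0.5406 0.0459 0.257 ] [0.5911 0.0439 0.2339]
```

>>> send_rows([
  {"slide": [0.0035, 0.001, 0.005], "twist": 0},
  {"slide": [0.0035, 0.001, 0.005], "twist": 0},
])

```text
t: 18.12
tcp_pos: [0.4496, 0.062, 0.3805]
tcp_rot: [0.309, -0.038, 0.948, -0.067]
contact_force: [-0.8, 0.4, -0.2]
gripper_width: 0.226
```

>>> send_rows([
  {"slide": [0.0035, 0.001, 0.005], "twist": 0},
  {"slide": [0.0035, 0.001, 0.005], "twist": 0},
])

```text
t: 18.38
tcp_pos: [0.4498, 0.0621, 0.38]
tcp_rot: [0.31, -0.038, 0.948, -0.067]
contact_force: [-7.4, 0.4, 5.7]
gripper_width: 0.223
```

```bash
python3 st.py|tail -1; python3 hp.py|head -1; python3 - <<'E'
from h import *
from bench import r
a=r.capture("scene");cv2.imwrite("pics/scene7.png",a);cv2.imwrite('pics/s7r.png',cv2.resize(a[200:280,350:420],None,fx=7.5,fy=7.5,interpolation=cv2.INTER_CUBIC))
cv2.imwrite("pics/w7.png",r.capture("wrist"))
E
```

```text
[-7.3916  0.4034  5.7237] 0.22273383734987995
[0.5416 0.046  0.2562] [0.5921 0.044  0.2333]
```

View pics/s7r.png

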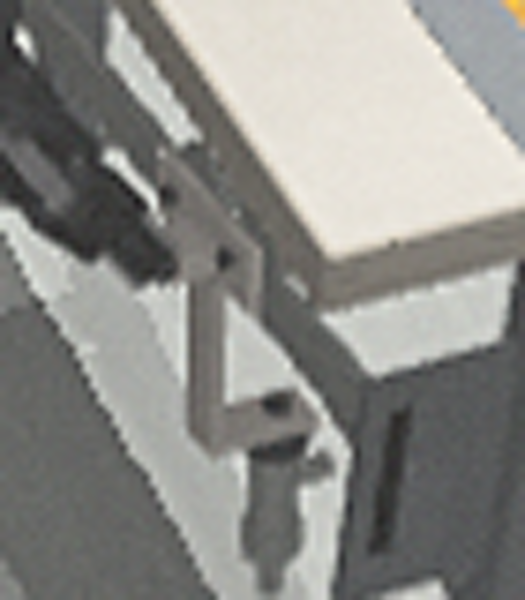

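View pics/w7.png

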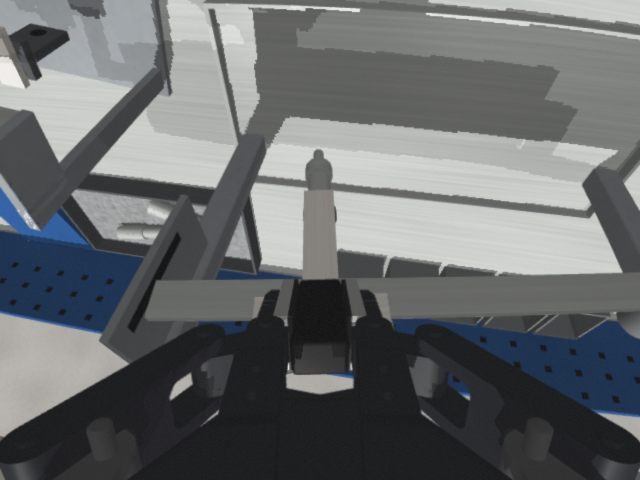

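>>> send_rows([
  {"slide": [0.005, 0, -0.007], "twist": 0},
  {"slide": [0.005, 0, -0.007], "twist": 0},
])

```text
t: 18.73
tcp_pos: [0.4476, 0.0622, 0.3805]
tcp_rot: [0.309, -0.038, 0.948, -0.067]
contact_force: [-0.1, 0.0, -0.4]
gripper_width: 0.227
```

```bash
python3 st.py; python3 hp.py|head -4; python3 -c "
from bench import r
print(r.state()['moment'])"
```

```text
18.725 [-0.1063 -0.3308  2.1904 -0.068   0.6398 -1.7154] [0.4476 0.0622 0.3805]
[[-0.8057 -0.0298  0.5916]
 [-0.1129  0.9882 -0.1039]
 [-0.5815 -0.1505 -0.7995]]
[-0.0756  0.0174 -0.3938] 0.22692774144384836
[0.5393 0.0461 0.2565] [0.5899 0.0441 0.2337]
[[ 0.9994 -0.0298  0.0178]
 [ 0.0268  0.9882  0.1511]
 [-0.0221 -0.1505  0.9884]]
[0.18723011 0.5706842  0.02644356]
```

>>> send_rows([
  {"slide": [0.0097, 0.0004, -0.007], "twist": 0},
  {"slide": [0.0097, 0.0004, -0.007], "twist": 0},
])

```text
t: 18.98
tcp_pos: [0.4448, 0.0621, 0.3808]
tcp_rot: [0.31, -0.038, 0.947, -0.067]
contact_force: [4.8, 1.0, -2.0]
gripper_width: 0.223
```

```bash
python3 st.py|tail -1; python3 hp.py|head -1; python3 -c "
from bench import r
print(r.state()['moment'])"
```

```text
[ 4.8184  0.9741 -1.9895] 0.2233600993673715
[0.5367 0.046  0.2571] [0.5873 0.044  0.2343]
[0.18731211 0.03586342 0.01691373]
```

>>> send_rows([
  {"slide": [-0.0045, 0, 0.0065], "twist": 0},
  {"slide": [-0.0045, 0, 0.0065], "twist": 0},
])

```text
t: 19.23
tcp_pos: [0.4467, 0.0621, 0.3802]
tcp_rot: [0.31, -0.038, 0.947, -0.067]
contact_force: [0.4, -0.1, -2.0]
gripper_width: 0.225
```

```bash
python3 st.py|tail -1; python3 hp.py|head -1; python3 -c "
from bench import r
print(r.state()['moment'])"
```

```text
[ 0.3764 -0.1227 -1.9821] 0.22520927611660865
[0.5387 0.046  0.2564] [0.5893 0.044  0.2337]
[0.17266191 0.31700073 0.0182309 ]
```

>>> send_rows([
  {"slide": [0.001, 0.0003, 0.002], "twist": 0},
  {"slide": [0.001, 0.0003, 0.002], "twist": 0},
])

```text
t: 19.48
tcp_pos: [0.4469, 0.0621, 0.3799]
tcp_rot: [0.311, -0.038, 0.947, -0.067]
contact_force: [-1.2, 0.1, 1.1]
gripper_width: 0.225
```

```bash
python3 st.py|tail -1; python3 hp.py|head -1
```

```text
[-1.1605  0.1153  1.0702] 0.22514408559761726
[0.5389 0.046  0.2562] [0.5896 0.044  0.2335]
```

>>> send_rows([
  {"slide": [0, 0, 0], "twist": 0},
  {"slide": [0, 0, 0], "twist": 0},
  {"slide": [0, 0, 0], "twist": 0},
  {"slide": [0, 0, -0.06], "twist": 0},
  {"slide": [0, 0, -0.14], "twist": 0},
  {"slide": [0, 0, -0.24], "twist": 0},
  {"slide": [0, 0, -0.4], "twist": 0},
  {"slide": [0, 0, -0.4], "twist": 0},
], jaw=-1, force=20)

```text
t: 20.48
tcp_pos: [0.3871, 0.0727, 0.4628]
tcp_rot: [0.314, -0.038, 0.946, -0.068]
contact_force: [0.3, 0.7, 0.2]
gripper_width: 1.001
```

```bash
python3 st.py; python3 - <<'E'
from h import *
from bench import r
a=r.capture("scene");cv2.imwrite("pics/scene8.png",a);cv2.imwrite('pics/s8r.png',cv2.resize(a[120:280,320:440],None,fx=3.7,fy=3.7,interpolation=cv2.INTER_CUBIC))
cv2.imwrite("pics/w8.png",r.capture("wrist"))
E
```

```text
20.475 [-0.0942 -0.5951  2.2153 -0.0622  0.8696 -1.7203] [0.3871 0.0727 0.4628]
[[-0.7998 -0.0287  0.5995]
 [-0.1137  0.988  -0.1044]
 [-0.5894 -0.1516 -0.7935]]
[0.2734 0.6866 0.1566] 1.0014267650860926
```

View pics/s8r.png

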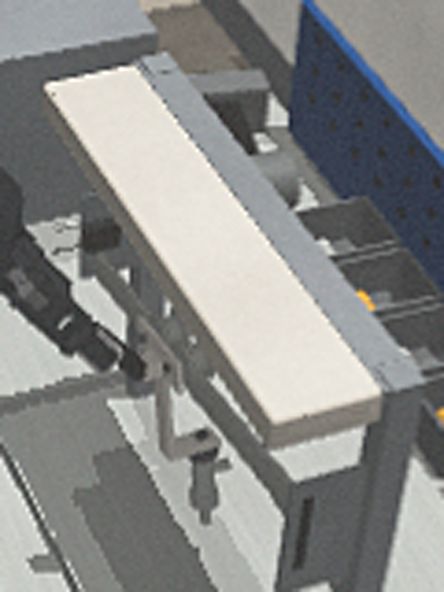

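View pics/w8.png

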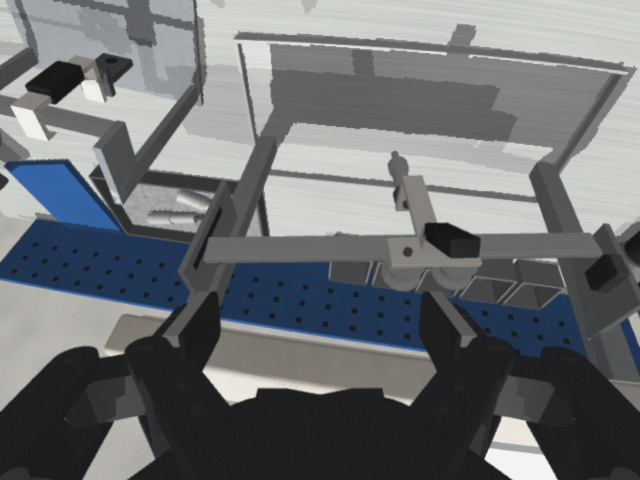

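The hanger sits upright on the rail at wrist (430,255) and has already moved downhill. The gripper is clear of it. I'll back off a bit and wait for it to settle.

>>> send_rows([
  {"slide": [0, 0, -0.1], "twist": 0},
  {"slide": [0, 0, -0.2], "twist": 0},
  {"slide": [0, 0, -0.2], "twist": 0},
  {"slide": [0, 0, -0.2], "twist": 0},
  {"slide": [0, 0, -0.2], "twist": 0},
  {"slide": [0, 0, -0.2], "twist": 0},
  {"slide": [0, 0, -0.2], "twist": 0},
  {"slide": [0, 0, -0.2], "twist": 0},
  {"slide": [0, 0, -0.2], "twist": 0},
  {"slide": [0, 0, -0.2], "twist": 0},
])

```text
t: 21.82
tcp_pos: [0.3578, 0.0777, 0.4993]
tcp_rot: [0.311, -0.038, 0.947, -0.067]
contact_force: [0.2, 0.0, -0.2]
gripper_width: 1.004
```

```bash
python3 - <<'E'
from h import *
from bench import r
m=r.camera_model("wrist")
cv2.imwrite("pics/w9.png",r.capture("wrist"))
# expected origin/grip at stop
o=np.array([.589-.024*.12,.24,.2]);print(proj(m,o),proj(m,o+[-.051,0,.022]),proj(m,o+[0,.04,0]))
E
```

```text
[513.358  242.5181] [545.8201 226.7913] [551.6633 247.8005]
```

View pics/w9.png

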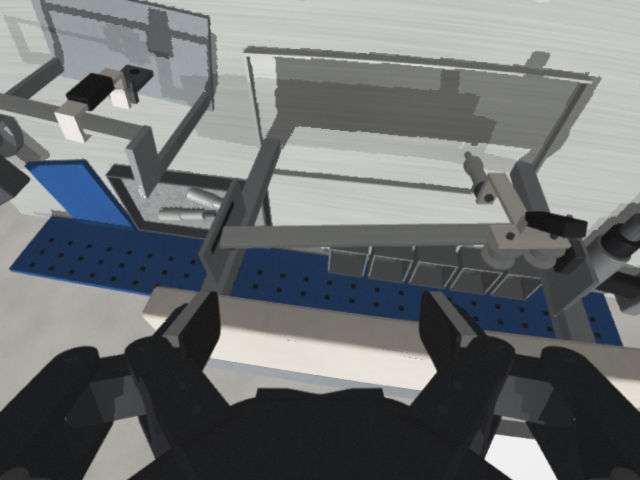

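The hanger has reached the lower end, with its grip at (555,223) and wheels at (497,258) and (543,258) beside the stop. I'll wait once more to confirm it's at rest.

>>> send_rows([
  {"slide": [0, 0, 0], "twist": 0},
  {"slide": [0, 0, 0], "twist": 0},
  {"slide": [0, 0, 0], "twist": 0},
  {"slide": [0, 0, 0], "twist": 0},
  {"slide": [0, 0, 0], "twist": 0},
  {"slide": [0, 0, 0], "twist": 0},
  {"slide": [0, 0, 0], "twist": 0},
  {"slide": [0, 0, 0], "twist": 0},
])

```text
t: 22.88
tcp_pos: [0.3578, 0.0777, 0.4993]
tcp_rot: [0.311, -0.038, 0.947, -0.067]
contact_force: [0.1, 0.2, 0.8]
gripper_width: 1.002
```

```bash
python3 - <<'E'
from h import *
from bench import r
b=r.capture("wrist");a=cv2.imread("pics/w9.png");c=r.capture("top");t0=cv2.imread("pics/top0.png")
d=cv2.absdiff(a,b).max(2)[150:300,430:620];print((d>40).sum(),r.state()['t'])
cv2.imwrite("pics/w10.png",cv2.resize(b[140:290,440:630],None,fx=4,fy=4,interpolation=cv2.INTER_CUBIC))
cv2.imwrite("pics/top10.png",c)
e=cv2.absdiff(c,t0).max(2)
for n,(x,y) in dict(cup=(345,257),dish=(373,263),socket=(297,257),wrench=(236,290),bottle=(180,250),plain=(435,222)).items(): print(n,(e[y-15:y+15,x-15:x+15]>60).sum())
E
```

```text
7 22.975
cup 613
dish 263
socket 13
wrench 0
bottle 0
plain 23
```

View pics/w10.png

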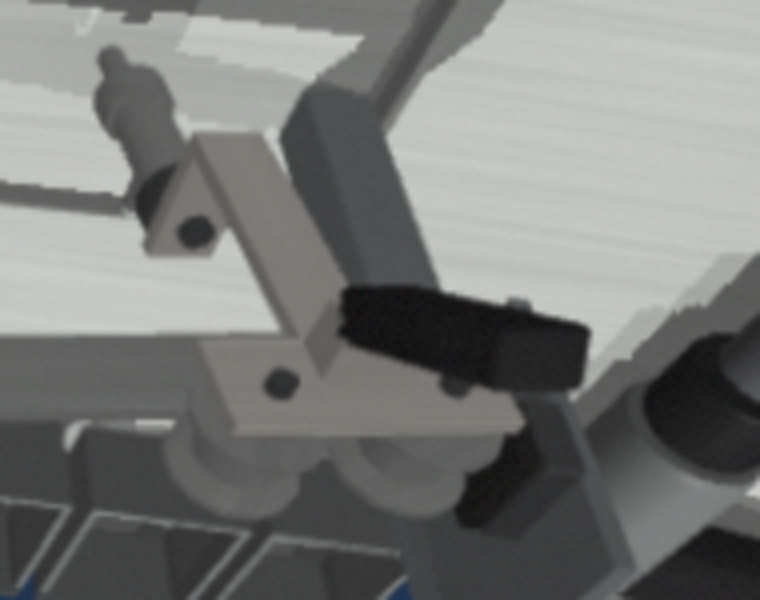

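View pics/top10.png

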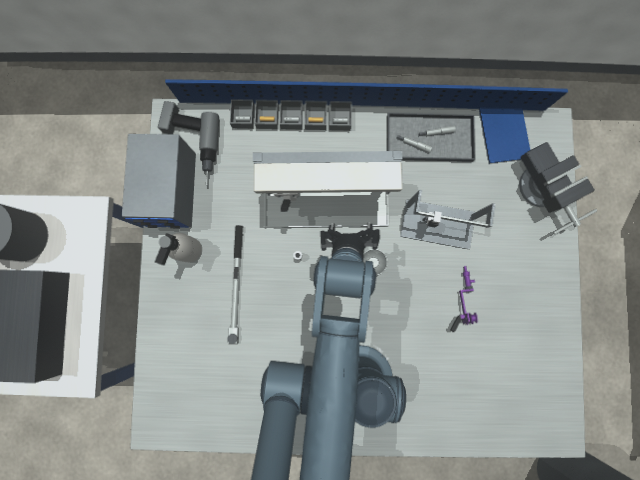

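The lower wheel is against the stop and the hanger is upright and not moving: only 7 pixels changed in about 1 s. The cup and dish differences in the top view come from the arm covering them. I'll hand in now.

```bash
python3 -c "
from bench import r
print(r.close_job())"
```

```text
the job is handed in; nothing more can be done
None
```

The roller hanger is off the parking rack and at rest on the sloped rail, with its lower wheel against the rubber stop. I handed the job in at about 23 s of the 45 s allowed.

- **Leaning the tool:** the moves only offer slides and a twist, so I pushed at the reach limit high above the bench until the tool leaned back about 37°.
- **Pick-up:** I took the hanger by its black grip, lifted it about 22 mm and drew it clear of the rack.
- **Placing:** I set it on the upper half of the rail, about 76 mm uphill of the rail's middle. The slope measured about 9.6° in the wrist image. Small sideways moves met resistance on both sides, so both wheel grooves were over the bar.
- **Release:** the held weight went from about -3.4 N to a push of about +1 N before I opened the jaws. While I was feeling for the rail, the push briefly reached about 9 N.

**Final checks:**
- **At rest:** the last wrist picture shows both wheels on the rail and the lower one at the stop. Almost nothing changed over about 1 s, and the gripper was clear.
- **Other things:** the plain hanger, socket, bottle and wrench look unmoved in the top view. The arm covered part of the cup and dish there, so for those I only have earlier wrist pictures, which showed them standing.

**What disagreed:**
- **Slope from the scene camera:** this gave 12.6° and a poor fit, so I relied on the wrist picture and on feel.
- **Last joint:** it sat at its range limit for a while near the rack, reading -2.7413 against a stated -2.74. The controller held it there, and I can't tell whether that counts as passing the range.

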